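# Fit the fourth leg of a footstool

### The arm

A 7-joint arm with a two-finger parallel gripper is mounted at the origin on the work surface. World frame = base frame: x ahead of the robot, y to its left, z up, the work surface at z = 0. Lengths are in m, angles in rad, forces in N, time in s.
With the tool pointing down it reaches from about 0.4 to 0.75 m from the base axis. Payload 19.5 kg.
Tool frame: the origin (TCP) lies at the very end of the fingers, on their centre line; the grasp point (between the pads) lies 19 mm behind it; z points along the fingers, x is the direction in which the jaws open and shut, and the axes are right-handed (so a half turn about z gives the same grasp; the last joint's range is limited). The gripper opens to 85 mm and grips with 20 to 120 N. Pads are 22 mm wide; open, the fingers measure 114 mm over their backs; the gripper's body (76 mm by 85 mm) begins 54 mm behind the grasp point. The pads swing forward as they close: fully open they stand 13 mm farther back than shut.
Start: joints at [-1.389, 0.707, -0.028, 1.485, 0.022, 0.951, -0.075], TCP at [0.128, 0.561, 0.231] pointing down, gripper open.
Joint ranges: [-2.71, 2.71], [-0.32, 2.16], [-1.57, 1.52], [0, 2.45], [-1.46, 4.6], [0, 2.02], [-2.83, 2.83]. Speed limits (rad/s): [1.89, 1.89, 2.57, 2.57, 3.01, 3.01, 3.01].

### API

Orientations are given as a unit quaternion [x, y, z, w].
In Python, from bench import read_state, optics, hand_in gives the robot as it stands.
- The arm moves only by the tool play_rows, never from a script. Its argument "deltas" is one flat list of numbers, 6 for each row, row after row: the shift along the tool's x, y, z in units of 0.04 m (1.0 is 0.04 m), then the turn, a rotation vector about the tool's x, y, z in units of 0.5 rad (1.0 is 0.5 rad). In form: [x, y, z, rx, ry, rz, x, y, z, rx, ry, rz, ...]. A call has 1 to 5 rows; each row shifts and turns the commanded pose from where the row before left it, along the tool's axes as they then stand; what a row does not reach is not made up. A row lasts 1/12 s, in which the tool goes at most 41.7 mm and 7.16 degrees, less where a joint would pass 70% of its speed; a pose out of reach is approached as far as the arm can. A call with a number of a shift or a turn outside -1 to 1 is refused whole. A call with a gripper value outside its range is refused whole. "grip" is the opening, from 0 (shut) to 1 (fully open), set as the call begins (left out, the last holds). The fingers move at their own pace and stop on an object; "newtons" is the grip in N (left out, the last holds). Time passes only in rows, so rows that do not move let the fingers close. It gives the time, the measured TCP pose, the force and the opening at its end, in the units of the state.
- read_state(): the state, without advancing time (a new reading comes with each control period).
- optics.get_image(name): name is "scene" or "top" or "wrist"; returns a dict with "color" (384x512x3 uint8, red, green, blue), "range_z" (384x512 float32, m along the optical axis (not along the pixel's ray), 0 where there is no reading), "fx", "fy", "cx", "cy" (pixels), "position" and "attitude" of the camera in the world. Camera axes: x right, y down, z forward; pixel columns grow to the right and rows downward; lengths in m; the calibration is good to about 2 mm. A picture is of the moment at which its call begins.
- hand_in(): hands the job in, once; it reports no verdict.
The state is a dict: "t": time; "joints": joint angles; "joint_vel": joint speeds; "joint_efforts": joint torques, N m; "tool_pos": TCP position; "tcp_rot": TCP orientation; "wrist_force": force on the tool from outside, world axes, zero at the start; "ft_torque": the same for the moment, N m; "grip_width": finger opening in m.
Only numpy, scipy, OpenCV 4.12 (cv2) and the standard library are available. Lean on these libraries where they do the work, as an engineer would, in place of code of your own. Each camera call takes 0.05 s, during which the arm holds its last target. There are 200 camera calls.

### The job

The fourth leg of the upside-down footstool is still lying on the bench. Pick it up near its painted foot, push its bare end against the front of the bench stop so that it swings upright in your fingers with the foot on top, then set it down on the panel in the empty corner, standing straight with two of its faces snug against both aprons, before you let go. Leave the glue, the screwdriver, the hammer and the tape measure where they are.

Things in the scene. Friction and masses are not known exactly. Their poses are not given: they have to be found in the camera images.
- leg: The loose leg, lying on the bench: square beech bar 34 x 34 mm, 155 mm long, plus a black round glide 26 mm across, 5 mm thick, on the foot end; 100 to 200 g. The 45 mm next to the glide are painted blue-grey, the other end is bare wood. Origin: underside, middle of the 160 mm length, 17 mm below the long axis. Own x runs along the bar from bare end (-80 mm) to foot (+80 mm); z up as it lies.
- leg_end (a point): Centre of the leg's flat bare end face, which has to stand on the panel; the leg's axes. At the start it points away from the robot, within about 30 degrees. Gripped, the leg turns stiffly about the line through the two fingers: a few newtons at this end swing it, its own weight may not.
- leg_foot (a point): Centre of the outer face of the black glide at the foot; the leg's axes. Let go standing, the leg may rock for a second before it is still.
- stop: The bench stop: a brown hardwood block screwed to the bench, 45 mm deep, 180 mm long, 60 mm high, fixed. Origin: middle of its underside. Own x points away from the robot, square to the front face; own y along its length; z up.
- stop_face (a point): Middle of the top edge of the stop's front face (the face that looks to the robot), 60 mm above the bench; the stop's axes. Behind it the block goes on for 45 mm.
- stool: Footstool base lying upside down, held still on a thin mat: a pale 300 x 270 x 18 mm panel, upper surface 21 mm above the bench, and on it four pale aprons 15 mm thick, 60 mm high (tops 81 mm above the bench) forming a frame. Origin: middle of its underside. Inner faces of the aprons at own x = +/-123 mm, own y = +/-108 mm. Three legs stand fixed in inside corners, tops 181 mm above the bench.
- corner: Empty corner of the footstool: a bare 32 mm plywood square on the panel. Origin: where the centre of the leg's bare end belongs, on the panel's upper surface, so that two faces of the leg touch the two aprons; the stool's axes. At x = +/-106, y = +/-91 mm in the stool's frame; the aprons are 17 mm from it, away from the stool's middle. Never the corner at (-x, -y), nearest the robot.
- glue: Bystander: yellow glue bottle, orange cap, 58 mm across, 170 mm tall, right of the stop. Origin: on its underside.
- screwdriver: Bystander: red-handled screwdriver, 200 mm long, lying, at the right. Origin: on its underside.
- hammer: Bystander: hammer, 280 mm long, lying, left of the footstool. Origin: on its underside.
- tape: Bystander: yellow tape measure, 62 x 66 x 34 mm, lying on the panel inside the aprons. Origin: on its underside.
- leg_a: One of the three legs already fixed in the stool, upright, foot up, 34 x 34 x 160 mm. Origin: centre of its lower end, on the panel.
- leg_b: One of the three legs already fixed in the stool, upright, foot up, 34 x 34 x 160 mm. Origin: centre of its lower end, on the panel.
- leg_c: One of the three legs already fixed in the stool, upright, foot up, 34 x 34 x 160 mm. Origin: centre of its lower end, on the panel.
Things that resemble listed ones, but are neither listed nor needed, are in the scene too. Leave any purple, turquoise or yellow look-alike of the leg alone.

How it is judged:
On the way, in this order (a step that is already met when the one before it is completed fails the run):
1. held in its foot half with the foot raised (over 50 mm up), the leg is pushed with its bare end against the bench stop while still slanting (over 30 degrees from upright) (contact force between leg and the fingers above 1 N and contact force between leg and stop above 0.5 N and angle between leg's own x axis and vertical above 0.52 rad and height (world z) of leg_foot above 0.05 m and distance between the grasp point and leg_foot below 0.08 m), for 0.04 s.
2. pushed against the stop, the held leg has swung upright, foot on top (within 15 degrees) (contact force between leg and the fingers above 1 N and contact force between leg and stop above 0.5 N and angle between leg's own x axis and vertical below 0.26 rad), for 0.04 s.
3. still held, the leg is set down on the panel in the empty corner (contact force between leg and the fingers above 1 N and horizontal distance between leg_end and corner below 0.015 m and z of leg_end in the frame of corner below 0.004 m and angle between leg's own x axis and vertical below 0.2 rad), for 0.1 s.
At the end, for the whole second after the job is handed in: The leg stands at rest, released, on the panel in the empty corner, foot up: bare end within 3 mm of the panel and within 4 mm (sideways) of its place against both aprons, upright within 3 degrees and square to the aprons within 4 degrees (horizontal distance between leg_end and corner below 0.004 m and z of leg_end in the frame of corner below 0.003 m and angle between leg's own x axis and vertical below 0.05 rad and (angle between the y axis of leg and the y axis of stool, either way round below 0.07 rad or angle between the y axis of leg and the x axis of stool, either way round below 0.07 rad) and linear speed of leg below 0.05 m/s and contact force between leg and the fingers below 0.05 N); the robot touches nothing.
It fails at once if one of the bystanders (glue, screwdriver, hammer, tape measure) is moved by more than 25 mm (distance of any of glue, screwdriver, hammer, tape from where it was at the start of the episode above 0.025 m).
It also fails if it takes over 58 s, if anything falls off the work surface, if the arm or the gripper's body presses on something with over 40 N, if the wrist force passes 120 N, or if a joint passes its speed limit or range.

## Working session

There is one attempt and no reset: what is moved stays moved. The work goes in short steps, Python scripts to look and compute and a tool call to move; the robot and the scene stay as the last step left them, time stands still between calls to the robot, and variables do not carry over. Pictures are saved under pics/ and viewed, on a budget of 10 in all, crops included, one or two more only if the job needs it, and the job is handed in when it is done.

Besides the shell and the picture viewer there is one more tool, called after "Call:" as name(argument=value, ...) on one line, values as JSON. play_rows: Moves the arm, as the interface text tells. Its arguments: {"type":"object","properties":{"deltas":{"type":"array"},"grip":{"type":"number"},"newtons":{"type":"number"}},"required":["deltas"]}

```bash
mkdir -p pics; ls; python3 - <<'E'
from bench import read_state, optics
import cv2,numpy as np
print(read_state())
ims=[]
for n in ("scene","top"):
    d=optics.get_image(n); np.savez(f"{n}0.npz",**d)
    print(n,d["fx"],d["cx"],d["cy"],d["position"],d["attitude"])
    cv2.imwrite(f"pics/{n}0.png",cv2.cvtColor(d["color"],cv2.COLOR_RGB2BGR))
E
```

```text
pics
{'t': 0.0, 'joints': array([-1.38865081,  0.70708553, -0.02762254,  1.48495999,  0.02203   ,
        0.95088574, -0.0754581 ]), 'joint_vel': array([-0.0019099 , -0.00049438,  0.00155148, -0.00054845, -0.00082388,
        0.00227899,  0.00038455]), 'joint_efforts': array([-8.18516801e-04, -8.83211017e+01,  1.23410013e+00, -2.36164212e+01,
        1.67978945e-02,  6.51251437e-03, -1.64540398e-05]), 'tool_pos': array([0.12758996, 0.56041828, 0.23084663]), 'tcp_rot': array([ 7.81639015e-01,  6.23730857e-01, -3.87769268e-04,  3.42939454e-04]), 'wrist_force': array([-0.24388867,  1.06940114, -0.54216801]), 'ft_torque': array([ 0.0324671 , -0.01683544,  0.02281393]), 'grip_width': 0.08543579904884792}
scene 351.48227229150746 253.91092420316343 186.2763152397334 [ 1.11330024 -0.42956441  0.84295611] [ 0.79822082  0.46988095 -0.19300383 -0.32373591]
top 451.8994720378286 251.17718930953845 189.71393698537892 [ 0.29022474 -0.05166128  1.47971615] [ 0.70630294 -0.70579132  0.03993963 -0.03741123]
```

View pics/top0.png

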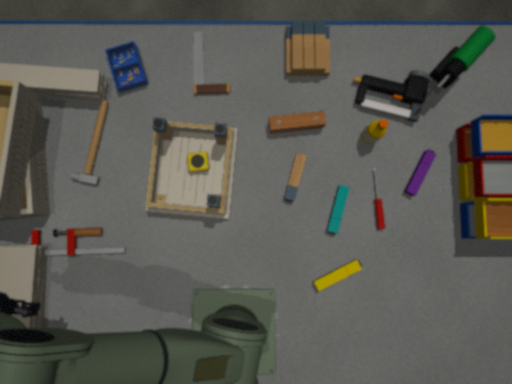

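View pics/scene0.png

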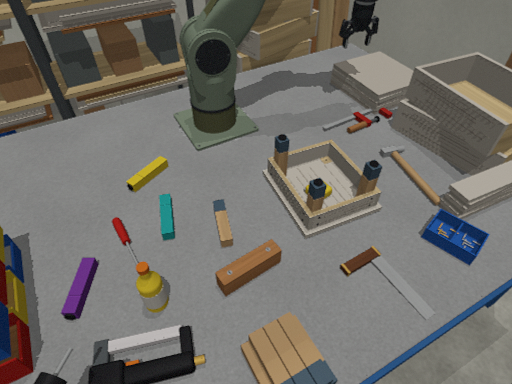

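The top view shows the loose leg at about (295,177), with its foot at (290,195) toward the robot. The stop is at (297,122) and the stool at (193,170). The empty corner is at (155,208), which is near the robot and to the left (-x,+y). Next I'll measure them from the depth data.

```bash
cat > h.py <<'E'
import numpy as np,cv2
from scipy.spatial.transform import Rotation as R
def cloud(d):
    z=d["range_z"]; v,u=np.mgrid[:z.shape[0],:z.shape[1]]
    p=np.stack([(u-d["cx"])/d["fx"]*z,(v-d["cy"])/d["fy"]*z,z],-1)
    P=R.from_quat(d["attitude"]).apply(p.reshape(-1,3))+d["position"]
    P[z.ravel()==0]=np.nan
    return P.reshape(z.shape+(3,))
def rect(P):
    (c,s,a)=cv2.minAreaRect((P[:,:2]*1000).astype(np.float32)); return np.round(c,1),np.round(s,1),round(a,2)
E
python3 - <<'E'
from h import *
for n in ("top","scene"):
    d=dict(np.load(n+"0.npz")); P=cloud(d); Z=P[...,2]
    print(n,"bench z",np.nanmedian(Z[(abs(Z)<.02)]))
    def box(x0,x1,y0,y1,z0,z1): 
        m=(P[...,0]>x0)&(P[...,0]<x1)&(P[...,1]>y0)&(P[...,1]<y1)&(Z>z0)&(Z<z1); return m
    if n=="top":
        for nm,(u,v) in dict(leg=(295,177),foot=(290,195),bare=(299,156),stop=(297,122),stool=(193,145),glue=(378,128),la=(160,125),lb=(220,130),lc=(214,201),cor=(157,206)).items(): print(nm,P[v,u].round(3))
    for nm,b in dict(stop=(.58,.75,-.35,0,.055,.066),leg=(.4,.63,-.25,-.1,.028,.040),stool=(.3,.75,.0,.4,.074,.088),legs=(.3,.75,.0,.4,.17,.187),glue=(.58,.75,-.5,-.35,.05,.19),).items():
        m=box(*b); Q=P[m]; print(nm,len(Q),rect(Q),Q.min(0).round(3),Q.max(0).round(3),np.median(Q[:,2]).round(4))
        if nm=="legs":
            k,l=cv2.connectedComponents(m.astype(np.uint8))
            for i in range(1,k): print("  ",(l==i).sum(),(P[l==i].min(0)/2+P[l==i].max(0)/2).round(4),P[l==i].mean(0).round(4))
E
```

```text
top bench z 0.0005854427213753954
leg [ 0.49  -0.198  0.036]
foot [ 0.433 -0.182  0.029]
bare [ 0.559 -0.212  0.034]
stop [ 0.664 -0.203  0.064]
stool [0.599 0.135 0.017]
glue [ 0.626 -0.441  0.14 ]
la [0.625 0.212 0.177]
lb [0.609 0.035 0.18 ]
lc [0.4   0.051 0.183]
cor [0.392 0.234 0.087]
stop 720 (array([ 672.6, -205. ]), array([ 46.1, 179.3]), 6.08) [ 0.641 -0.295  0.055] [ 0.702 -0.114  0.066] 0.0607
leg 473 (array([ 491.8, -199. ]), array([ 34.3, 159. ]), 74.4) [ 0.413 -0.235  0.028] [ 0.572 -0.165  0.04 ] 0.0343
stool 1405 (array([519.1, 136.6]), array([247.9, 277. ]), 84.82) [0.371 0.004 0.074] [0.663 0.271 0.088] 0.0813
legs 407 (array([519.1, 136.3]), array([216. , 246.8]), 84.78) [0.389 0.018 0.17 ] [0.651 0.234 0.187] 0.1783
   136 [0.6321 0.2163 0.1787] [0.6309 0.2164 0.1784]
   134 [0.6146 0.0358 0.1785] [0.6144 0.0359 0.1783]
   137 [0.4051 0.0544 0.1784] [0.4043 0.0551 0.1783]
glue 395 (array([ 630.5, -446.3]), array([57.2, 50.1]), 42.57) [ 0.605 -0.474  0.05 ] [ 0.66  -0.419  0.176] 0.1151
scene bench z 0.00038358510559866055
stop 1097 (array([ 671.9, -204.9]), array([ 46.8, 179.5]), 6.31) [ 0.64  -0.296  0.055] [ 0.704 -0.115  0.066] 0.0601
leg 488 (array([ 489.7, -198.3]), array([ 34. , 161.2]), 74.09) [ 0.411 -0.236  0.028] [ 0.57  -0.162  0.039] 0.0342
stool 1339 (array([517.1, 136.3]), array([247.5, 279.2]), 84.87) [0.368 0.002 0.074] [0.665 0.268 0.088] 0.081
legs 361 (array([518.5, 137.1]), array([217.5, 247.1]), 84.75) [0.386 0.018 0.17 ] [0.65  0.235 0.184] 0.1772
   96 [0.4042 0.056  0.177 ] [0.4081 0.0529 0.1777]
   125 [0.6318 0.2165 0.1769] [0.6342 0.214  0.1773]
   140 [0.615  0.0374 0.1769] [0.6176 0.0333 0.1776]
glue 867 (array([ 637.9, -449.1]), array([57.1, 48.5]), 79.28) [ 0.61  -0.477  0.05 ] [ 0.662 -0.42   0.173] 0.1125
```

```bash
cat >> h.py <<'E'
def quat_heading(h,pitch=0):
    """tool down, fingers open across heading h (deg); pitch>0 swings fingertips back toward robot (leg's bare end down)"""
    h=np.radians(h); e=np.array([np.cos(h),np.sin(h),0]); x=np.array([-e[1],e[0],0]); p=np.radians(pitch)
    z=np.array([0,0,-1])*np.cos(p)-e*np.sin(p); return R.from_matrix(np.c_[x,np.cross(z,x),z])
def plan(p,r,wps):
    """wps: list of (pos, Rotation, rows); prints flat rows in move units"""
    p=np.array(p,float); out=[]
    for q,s,n in wps:
        q=np.array(q,float); w=(r.inv()*s).as_rotvec()/n; d=(q-p)/n
        for i in range(n):
            a=np.round(np.r_[r.inv().apply(d)/.04,w/.5],3)+0.; out.append(a)
            r=r*R.from_rotvec(w)
        p,r=q,s
        print("wp",q.round(4))
        for a in out: print(", ".join(f"{v:g}" for v in a))
        out=[]
E
python3 - <<'E'
from h import *; from bench import read_state
s=read_state(); r=R.from_quat(s["tcp_rot"]); g=quat_heading(-15.7)
print((r.inv()*g).as_rotvec())
plan(s["tool_pos"],r,[((.36,.36,.26),r,10),((.45,.05,.26),r,10),((.4477,-.1865,.12),g,10),((.4477,-.1865,.001),g,5)])
E
```

```text
[4.29767771e-05 9.53800053e-04 5.02293617e-02]
wp [0.36 0.36 0.26]
-0.36, 0.678, -0.072, 0, 0, 0
-0.36, 0.678, -0.072, 0, 0, 0
-0.36, 0.678, -0.072, 0, 0, 0
-0.36, 0.678, -0.072, 0, 0, 0
-0.36, 0.678, -0.072, 0, 0, 0
-0.36, 0.678, -0.072, 0, 0, 0
-0.36, 0.678, -0.072, 0, 0, 0
-0.36, 0.678, -0.072, 0, 0, 0
-0.36, 0.678, -0.072, 0, 0, 0
-0.36, 0.678, -0.072, 0, 0, 0
wp [0.45 0.05 0.26]
-0.706, 0.391, 0.001, 0, 0, 0
-0.706, 0.391, 0.001, 0, 0, 0
-0.706, 0.391, 0.001, 0, 0, 0
-0.706, 0.391, 0.001, 0, 0, 0
-0.706, 0.391, 0.001, 0, 0, 0
-0.706, 0.391, 0.001, 0, 0, 0
-0.706, 0.391, 0.001, 0, 0, 0
-0.706, 0.391, 0.001, 0, 0, 0
-0.706, 0.391, 0.001, 0, 0, 0
-0.706, 0.391, 0.001, 0, 0, 0
wp [ 0.4477 -0.1865  0.12  ]
-0.577, 0.126, 0.351, 0, 0, 0.01
-0.577, 0.128, 0.35, 0, 0, 0.01
-0.576, 0.131, 0.35, 0, 0, 0.01
-0.576, 0.134, 0.35, 0, 0, 0.01
-0.575, 0.137, 0.35, 0, 0, 0.01
-0.574, 0.14, 0.35, 0, 0, 0.01
-0.574, 0.143, 0.35, 0, 0, 0.01
-0.573, 0.146, 0.35, 0, 0, 0.01
-0.572, 0.149, 0.35, 0, 0, 0.01
-0.571, 0.152, 0.35, 0, 0, 0.01
wp [ 0.4477 -0.1865  0.001 ]
0, 0, 0.595, 0, 0, 0
0, 0, 0.595, 0, 0, 0
0, 0, 0.595, 0, 0, 0
0, 0, 0.595, 0, 0, 0
0, 0, 0.595, 0, 0, 0
```

Call:
play_rows(deltas=[-0.36, 0.68, -0.07, 0, 0, 0, -0.36, 0.68, -0.07, 0, 0, 0, -0.36, 0.68, -0.07, 0, 0, 0, -0.36, 0.68, -0.07, 0, 0, 0, -0.36, 0.68, -0.07, 0, 0, 0], grip=1)

```text
t: 0.52
tool_pos: [0.2451, 0.459, 0.2453]
tcp_rot: [0.782, 0.624, -0.0, 0.0]
wrist_force: [0.1, 0.0, 0.1]
grip_width: 0.0852
```

Call:
play_rows(deltas=[-0.36, 0.68, -0.07, 0, 0, 0, -0.36, 0.68, -0.07, 0, 0, 0, -0.36, 0.68, -0.07, 0, 0, 0, -0.36, 0.68, -0.07, 0, 0, 0, -0.36, 0.68, -0.07, 0, 0, 0])

```text
t: 0.93
tool_pos: [0.3618, 0.3586, 0.2593]
tcp_rot: [0.782, 0.624, -0.0, 0.0]
wrist_force: [0.3, 1.0, 0.2]
grip_width: 0.0853
```

Call:
play_rows(deltas=[-0.7, 0.39, 0, 0, 0, 0, -0.7, 0.39, 0, 0, 0, 0, -0.7, 0.39, 0, 0, 0, 0, -0.7, 0.39, 0, 0, 0, 0, -0.7, 0.39, 0, 0, 0, 0])

```text
t: 1.35
tool_pos: [0.4059, 0.2045, 0.2592]
tcp_rot: [0.782, 0.624, -0.0, 0.0]
wrist_force: [0.3, 0.2, 0.8]
grip_width: 0.0852
```

Call:
play_rows(deltas=[-0.7, 0.39, 0, 0, 0, 0, -0.7, 0.39, 0, 0, 0, 0, -0.7, 0.39, 0, 0, 0, 0, -0.7, 0.39, 0, 0, 0, 0, -0.7, 0.39, 0, 0, 0, 0])

```text
t: 1.77
tool_pos: [0.4509, 0.0506, 0.2593]
tcp_rot: [0.782, 0.624, -0.0, -0.0]
wrist_force: [0.6, 0.8, -0.2]
grip_width: 0.0853
```

Call:
play_rows(deltas=[-0.57, 0.13, 0.35, 0, 0, 0.01, -0.57, 0.13, 0.35, 0, 0, 0.01, -0.57, 0.13, 0.35, 0, 0, 0.01, -0.57, 0.13, 0.35, 0, 0, 0.01, -0.57, 0.13, 0.35, 0, 0, 0.01])

```text
t: 2.18
tool_pos: [0.4495, -0.0658, 0.1886]
tcp_rot: [0.789, 0.614, -0.0, -0.0]
wrist_force: [1.1, -0.6, -0.0]
grip_width: 0.0854
```

Call:
play_rows(deltas=[-0.57, 0.14, 0.35, 0, 0, 0.01, -0.57, 0.14, 0.35, 0, 0, 0.01, -0.57, 0.14, 0.35, 0, 0, 0.01, -0.57, 0.14, 0.35, 0, 0, 0.01, -0.57, 0.14, 0.35, 0, 0, 0.01])

```text
t: 2.6
tool_pos: [0.4473, -0.1832, 0.1185]
tcp_rot: [0.797, 0.604, -0.0, -0.0]
wrist_force: [0.7, -0.9, 0.2]
grip_width: 0.0855
```

```bash
python3 - <<'E'
from h import *; from bench import read_state,optics
for n in ("wrist","top"):
    d=optics.get_image(n); P=cloud(d); Z=P[...,2]
    m=(P[...,0]>.4)&(P[...,0]<.63)&(P[...,1]>-.25)&(P[...,1]<-.1)&(Z>.028)&(Z<.040)
    Q=P[m]; print(n,len(Q),rect(Q) if len(Q)>5 else "")
    cv2.imwrite(f"pics/{n}1.png",cv2.cvtColor(d["color"],cv2.COLOR_RGB2BGR))
s=read_state(); plan(s["tool_pos"],R.from_quat(s["tcp_rot"]),[((.4475,-.1865,.001),quat_heading(-15.7),5)])
E
```

```text
wrist 7147 (array([ 490. , -196.6]), array([ 34.1, 160.7]), 74.28)
top 0 
wp [ 0.4475 -0.1865  0.001 ]
-0.003, 0.01, 0.582, -0.001, 0.001, -0.002
-0.004, 0.009, 0.582, -0.001, 0.001, -0.002
-0.004, 0.009, 0.582, -0.001, 0.001, -0.002
-0.004, 0.009, 0.582, -0.001, 0.001, -0.002
-0.004, 0.008, 0.582, -0.001, 0.001, -0.002
```

View pics/wrist1.png

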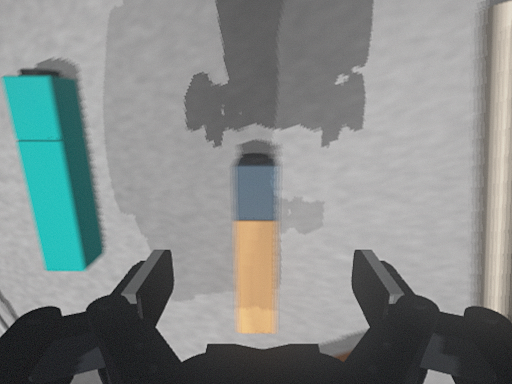

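The wrist view shows the blue foot at (255,190), centred between the open fingers, and the turquoise look-alike is well clear on the left. Descending and gripping.

Call:
play_rows(deltas=[0, 0.01, 0.58, 0, 0, 0, 0, 0.01, 0.58, 0, 0, 0, 0, 0.01, 0.58, 0, 0, 0, 0, 0.01, 0.58, 0, 0, 0, 0, 0.01, 0.6, 0, 0, 0])

```text
t: 3.12
tool_pos: [0.4497, -0.1821, 0.0017]
tcp_rot: [0.797, 0.604, 0.0, 0.0]
wrist_force: [0.8, -0.5, 0.9]
grip_width: 0.0855
```

Call:
play_rows(deltas=[0, 0, 0, 0, 0, 0, 0, 0, 0, 0, 0, 0, 0, 0, 0, 0, 0, 0, 0, 0, 0, 0, 0, 0, 0, 0, 0, 0, 0, 0], grip=0.2, newtons=40)

```text
t: 3.53
tool_pos: [0.4501, -0.1829, 0.0041]
tcp_rot: [0.797, 0.604, 0.0, 0.001]
wrist_force: [-1.2, 1.3, 10.2]
grip_width: 0.0335
```

Call:
play_rows(deltas=[0, 0, 0, 0, 0, 0, 0, 0, 0, 0, 0, 0, 0, 0, 0, 0, 0, 0, 0, 0, 0, 0, 0, 0, 0, 0, 0, 0, 0, 0])

```text
t: 3.95
tool_pos: [0.4501, -0.1829, 0.0041]
tcp_rot: [0.797, 0.604, 0.0, 0.001]
wrist_force: [-1.8, 0.7, 12.3]
grip_width: 0.0338
```

```bash
cat >> h.py <<'E'
def tcp(G,r): return np.array(G)+.019*r.apply([0,0,1])
SF=np.array([.650,-.2074,0]); SH=6.1
def stopG(e,z): 
    h=np.radians(SH); return SF+np.array([np.cos(h)*e,np.sin(h)*e,z])
E
python3 - <<'E'
from h import *; from bench import read_state
s=read_state(); r=R.from_quat(s["tcp_rot"]); p=np.array(s["tool_pos"])
q=quat_heading(SH,35)
G=stopG(-.145,.100)
plan(p,r,[(p+[0,0,.10],r,4),(tcp(G,q),q,10)])
E
```

```text
wp [ 0.4501 -0.1829  0.1041]
0, 0.001, -0.625, 0, 0, 0
0, 0.001, -0.625, 0, 0, 0
0, 0.001, -0.625, 0, 0, 0
0, 0.001, -0.625, 0, 0, 0
wp [ 0.495  -0.224   0.0844]
-0.068, 0.136, 0.049, 0.121, -0.023, -0.074
-0.073, 0.136, 0.042, 0.121, -0.023, -0.074
-0.077, 0.135, 0.035, 0.121, -0.023, -0.074
-0.082, 0.134, 0.027, 0.121, -0.023, -0.074
-0.087, 0.133, 0.02, 0.121, -0.023, -0.074
-0.091, 0.13, 0.013, 0.121, -0.023, -0.074
-0.096, 0.128, 0.007, 0.121, -0.023, -0.074
-0.101, 0.124, 0, 0.121, -0.023, -0.074
-0.105, 0.12, -0.006, 0.121, -0.023, -0.074
-0.11, 0.116, -0.012, 0.121, -0.023, -0.074
```

Call:
play_rows(deltas=[0, 0, -0.63, 0, 0, 0, 0, 0, -0.63, 0, 0, 0, 0, 0, -0.63, 0, 0, 0, 0, 0, -0.63, 0, 0, 0, 0, 0, 0, 0, 0, 0])

```text
t: 4.37
tool_pos: [0.4508, -0.1833, 0.108]
tcp_rot: [0.797, 0.604, 0.002, 0.003]
wrist_force: [-0.2, 0.1, 0.8]
grip_width: 0.0333
```

Call:
play_rows(deltas=[-0.07, 0.136, 0.05, 0.121, -0.023, -0.074, -0.073, 0.136, 0.042, 0.121, -0.023, -0.074, -0.077, 0.135, 0.035, 0.121, -0.023, -0.074, -0.082, 0.134, 0.027, 0.121, -0.023, -0.074, -0.087, 0.133, 0.02, 0.121, -0.023, -0.074])

```text
t: 4.78
tool_pos: [0.4722, -0.2036, 0.0941]
tcp_rot: [0.728, 0.668, -0.114, -0.103]
wrist_force: [-0.1, 0.1, -2.2]
grip_width: 0.0336
```

Call:
play_rows(deltas=[-0.091, 0.13, 0.013, 0.121, -0.023, -0.074, -0.096, 0.128, 0.007, 0.121, -0.023, -0.074, -0.101, 0.124, 0, 0.121, -0.023, -0.074, -0.105, 0.12, -0.006, 0.121, -0.023, -0.074, -0.11, 0.116, -0.012, 0.121, -0.023, -0.074])

```text
t: 5.2
tool_pos: [0.4947, -0.2239, 0.0841]
tcp_rot: [0.636, 0.71, -0.224, -0.203]
wrist_force: [-0.1, 0.5, -0.7]
grip_width: 0.0335
```

```bash
python3 - <<'E'
from h import *; from bench import read_state,optics
s=read_state(); r=R.from_quat(s["tcp_rot"]); print(s["tool_pos"],r.as_matrix().round(3),s["grip_width"],s["wrist_force"])
d=optics.get_image("scene"); P=cloud(d); np.savez("s2.npz",**d)
cv2.imwrite("pics/s2.png",cv2.resize(cv2.cvtColor(d["color"],cv2.COLOR_RGB2BGR)[130:320,140:380],None,fx=3,fy=3))
E
```

```text
[ 0.49467714 -0.22394436  0.08410191] [[-0.109  0.812 -0.573]
 [ 0.994  0.09  -0.061]
 [ 0.002 -0.576 -0.817]] 0.03352746433047692 [-0.08603616  0.49418378 -0.65514237]
```

View pics/s2.png

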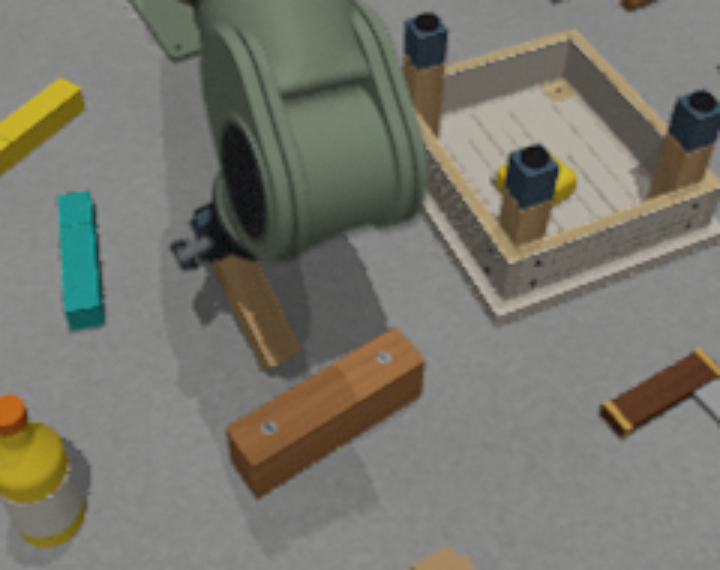

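The picture shows the leg slanting bare-end-down at crop (280,355), facing the middle of the stop, with the plywood corner square at (560,92). I'll measure its slope.

```bash
python3 - <<'E'
from h import *
d=dict(np.load("s2.npz")); P=cloud(d)
m=np.zeros(P.shape[:2],np.uint8)
cv2.fillPoly(m,[(np.array([[228,268],[258,272],[290,340],[272,352]])/3+[140,130]).astype(np.int32)],1)
Q=P[m>0]; c=np.median(Q,0); Q=Q[np.linalg.norm(Q-c,axis=1)<.08]
print(len(Q),np.linalg.svd(Q-Q.mean(0))[1][:3] if 0 else "",Q.min(0).round(3),Q.max(0).round(3))
u,s,v=np.linalg.svd(Q-Q.mean(0),full_matrices=False); print(s,v.round(3),Q.mean(0).round(4))
n=v[2]*np.sign(v[2][2]); print("slope deg",np.degrees(np.arccos(n[2])),"heading",np.degrees(np.arctan2(n[1],n[0])))
e=np.array([.994,.106,0]); 
w=(P[...,0]>.54)&(P[...,0]<.66)&(abs(P[...,1]+.21)<.05)&(P[...,2]>.01)
E=P[w]; t=(E-SF)@e; k=(t<-.015); print("leading e",np.sort(t[k])[-8:].round(4),E[k][np.argsort(t[k])[-4:]].round(3))
E
```

```text
Traceback (most recent call last):
ValueError: zero-size array to reduction operation minimum which has no identity
```

```bash
python3 - <<'E'
from h import *
d=dict(np.load("s2.npz")); P=cloud(d)
m=np.zeros(P.shape[:2],np.uint8)
cv2.fillPoly(m,[(np.array([[228,268],[258,272],[290,340],[272,352]])/3+[140,130]).astype(np.int32)],1)
Q=P[m>0]; Q=Q[~np.isnan(Q[:,0])]; c=np.median(Q,0); Q=Q[np.linalg.norm(Q-c,axis=1)<.06]
u,s,v=np.linalg.svd(Q-Q.mean(0),full_matrices=False); print(len(Q),s,Q.mean(0).round(4))
n=v[2]*np.sign(v[2][2]); print("slope deg",np.degrees(np.arccos(n[2])),"heading",np.degrees(np.arctan2(n[1],n[0])))
e=np.array([.994,.106,0]); 
w=(P[...,0]>.54)&(P[...,0]<.66)&(abs(P[...,1]+.21)<.05)&(P[...,2]>.01)
E=P[w]; t=(E-SF)@e; k=(t<-.015); print("leading e",np.sort(t[k])[-5:].round(4))
# planned swing: G_e=-17sin-122cos, zc .030->.020
s0=np.array([0.49467714,-0.22394436,0.08410191]); wps=[]
N=14
for th in [38,46,54,62,70,78,86,90]:
    t=np.radians(th); f=(th-35)/55; q=quat_heading(SH,35*(1-f)); over=.003 if th<90 else .001
    G=stopG(-.017*np.sin(t)-.122*np.cos(t)+over,.030-.010*f+.122*np.sin(t)); wps.append((tcp(G,q),q,2 if th>38 else 5))
plan(s0,R.from_quat([0.636,0.71,-0.224,-0.203]),wps)
E
```

```text
262 [0.37607701 0.1187617  0.02660326] [ 0.5667 -0.2163  0.0685]
slope deg 35.6737217203755 heading 8.526957566207779
leading e [-0.0152 -0.0152 -0.0151 -0.0151 -0.0151]
wp [ 0.5367 -0.2195  0.0886]
-0.001, 0.159, -0.14, -0.015, -0.001, 0.002
-0.001, 0.16, -0.139, -0.015, -0.001, 0.002
-0.001, 0.161, -0.138, -0.015, -0.001, 0.002
0, 0.162, -0.137, -0.015, -0.001, 0.002
0, 0.163, -0.136, -0.015, -0.001, 0.002
wp [ 0.5477 -0.2183  0.099 ]
0, 0.045, -0.184, -0.089, 0, 0
0, 0.054, -0.182, -0.089, 0, 0
wp [ 0.5606 -0.2169  0.1077]
0, 0.092, -0.173, -0.089, 0, 0
0, 0.1, -0.169, -0.089, 0, 0
wp [ 0.5753 -0.2154  0.1147]
0, 0.136, -0.152, -0.089, 0, 0
0, 0.143, -0.146, -0.089, 0, 0
wp [ 0.5914 -0.2137  0.1197]
0, 0.174, -0.122, -0.089, 0, 0
0, 0.179, -0.114, -0.089, 0, 0
wp [ 0.6087 -0.2118  0.1227]
0, 0.204, -0.084, -0.089, 0, 0
0, 0.207, -0.075, -0.089, 0, 0
wp [ 0.6268 -0.2099  0.1234]
0, 0.224, -0.04, -0.089, 0, 0
0, 0.226, -0.03, -0.089, 0, 0
wp [ 0.6341 -0.2091  0.123 ]
0, 0.092, 0.002, -0.044, 0, 0
0, 0.092, 0.004, -0.044, 0, 0
```

Call:
play_rows(deltas=[0, 0.16, -0.14, -0.015, 0, 0, 0, 0.16, -0.14, -0.015, 0, 0, 0, 0.16, -0.14, -0.015, 0, 0, 0, 0.16, -0.135, -0.015, 0, 0, 0, 0.165, -0.135, -0.015, 0, 0])

```text
t: 5.67
tool_pos: [0.5345, -0.2201, 0.0895]
tcp_rot: [0.641, 0.713, -0.213, -0.191]
wrist_force: [-48.6, -9.8, 24.5]
grip_width: 0.0336
```

Call:
play_rows(deltas=[0, 0.05, 0, 0, 0, 0, 0, 0, 0, 0, 0, 0])

```text
t: 5.83
tool_pos: [0.5358, -0.2202, 0.0881]
tcp_rot: [0.641, 0.712, -0.213, -0.192]
wrist_force: [-12.4, -2.9, 5.1]
grip_width: 0.0335
```

Call:
play_rows(deltas=[0, 0.04, -0.18, -0.089, 0, 0, 0, 0.05, -0.18, -0.089, 0, 0, 0, 0.09, -0.17, -0.089, 0, 0, 0, 0.1, -0.17, -0.089, 0, 0])

```text
t: 6.17
tool_pos: [0.5604, -0.2175, 0.1072]
tcp_rot: [0.655, 0.729, -0.147, -0.132]
wrist_force: [-5.3, -3.7, 0.3]
grip_width: 0.0337
```

Call:
play_rows(deltas=[0, 0.136, -0.15, -0.089, 0, 0, 0, 0.143, -0.146, -0.089, 0, 0, 0, 0.174, -0.122, -0.089, 0, 0, 0, 0.179, -0.114, -0.089, 0, 0])

```text
t: 6.5
tool_pos: [0.5913, -0.2138, 0.1192]
tcp_rot: [0.664, 0.739, -0.081, -0.073]
wrist_force: [-7.3, -1.8, 2.2]
grip_width: 0.0335
```

Call:
play_rows(deltas=[0, 0.204, -0.084, -0.089, 0, 0, 0, 0.207, -0.075, -0.089, 0, 0])

```text
t: 6.67
tool_pos: [0.6087, -0.2118, 0.1222]
tcp_rot: [0.667, 0.742, -0.048, -0.044]
wrist_force: [-5.3, -1.3, 2.0]
grip_width: 0.0335
```

Call:
play_rows(deltas=[0, 0.224, -0.04, -0.089, 0, 0, 0, 0.226, -0.03, -0.089, 0, 0])

```text
t: 6.83
tool_pos: [0.6263, -0.2099, 0.1228]
tcp_rot: [0.668, 0.744, -0.015, -0.014]
wrist_force: [-10.9, -0.9, 3.5]
grip_width: 0.0335
```

Call:
play_rows(deltas=[0, 0.092, 0, -0.044, 0, 0, 0, 0.092, 0, -0.044, 0, 0, 0, 0, 0, 0, 0, 0])

```text
t: 7.08
tool_pos: [0.6332, -0.2092, 0.1222]
tcp_rot: [0.668, 0.744, 0.001, -0.0]
wrist_force: [-5.7, -1.2, -1.2]
grip_width: 0.0331
```

```bash
python3 - <<'E'
from h import *; from bench import read_state,optics
s=read_state(); r=R.from_quat(s["tcp_rot"]); print(s["tool_pos"],r.as_matrix().round(3),s["grip_width"],s["wrist_force"])
d=optics.get_image("scene"); np.savez("s3.npz",**d)
cv2.imwrite("pics/s3.png",cv2.resize(cv2.cvtColor(d["color"],cv2.COLOR_RGB2BGR)[130:320,140:380],None,fx=3,fy=3))
E
```

```text
[ 0.63319247 -0.20916489  0.12215826] [[-0.106  0.994  0.001]
 [ 0.994  0.106  0.002]
 [ 0.002  0.002 -1.   ]] 0.03313632156803267 [-5.70539959 -1.22624581 -1.20923801]
```

View pics/s3.png

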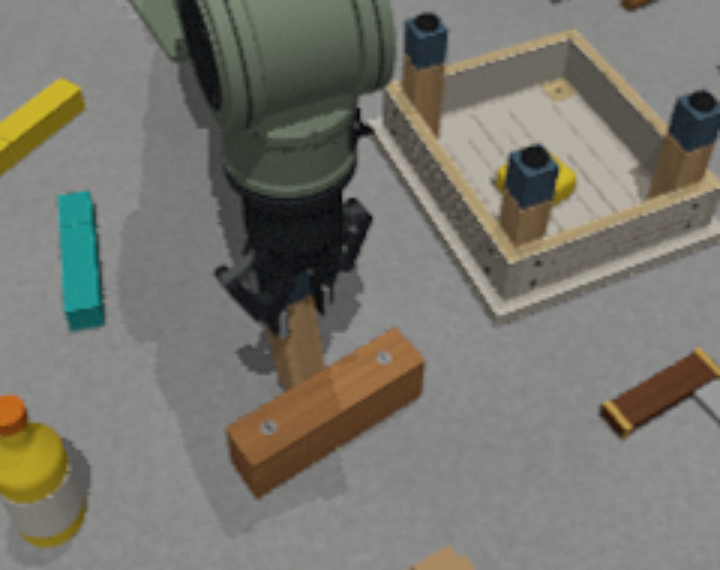

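Leg is upright, touching the stop at about crop (300,370), with ~6 N on the wrist. Next: back off, lift and carry it above the corner.

```bash
python3 - <<'E'
from h import *; from bench import read_state
s=read_state(); r=R.from_quat(s["tcp_rot"]); p=np.array(s["tool_pos"]); q0=quat_heading(6.1); q=quat_heading(-5.1)
a=p+[-.02,-.002,.01]; b=a+[0,0,.18]; b[2]=.312
plan(p,r,[(a,q0,3),(b,q0,7),((.424,.233,.312),q,20)])
E
```

```text
wp [ 0.6132 -0.2111  0.1322]
0.001, -0.167, -0.083, 0.001, -0.001, 0
0.001, -0.167, -0.083, 0.001, -0.001, 0
0.001, -0.167, -0.083, 0.001, -0.001, 0
wp [ 0.6132 -0.2111  0.312 ]
0, 0, -0.642, 0, 0, 0
0, 0, -0.642, 0, 0, 0
0, 0, -0.642, 0, 0, 0
0, 0, -0.642, 0, 0, 0
0, 0, -0.642, 0, 0, 0
0, 0, -0.642, 0, 0, 0
0, 0, -0.642, 0, 0, 0
wp [0.424 0.233 0.312]
0.577, -0.176, 0, 0, 0, 0.02
0.575, -0.182, 0, 0, 0, 0.02
0.574, -0.187, 0, 0, 0, 0.02
0.572, -0.193, 0, 0, 0, 0.02
0.57, -0.199, 0, 0, 0, 0.02
0.568, -0.204, 0, 0, 0, 0.02
0.566, -0.21, 0, 0, 0, 0.02
0.564, -0.215, 0, 0, 0, 0.02
0.562, -0.221, 0, 0, 0, 0.02
0.559, -0.226, 0, 0, 0, 0.02
0.557, -0.232, 0, 0, 0, 0.02
0.555, -0.237, 0, 0, 0, 0.02
0.553, -0.243, 0, 0, 0, 0.02
0.55, -0.248, 0, 0, 0, 0.02
0.548, -0.253, 0, 0, 0, 0.02
0.545, -0.259, 0, 0, 0, 0.02
0.543, -0.264, 0, 0, 0, 0.02
0.54, -0.269, 0, 0, 0, 0.02
0.537, -0.275, 0, 0, 0, 0.02
0.535, -0.28, 0, 0, 0, 0.02
```

Call:
play_rows(deltas=[0, -0.167, -0.083, 0, 0, 0, 0, -0.167, -0.083, 0, 0, 0, 0, -0.167, -0.083, 0, 0, 0, 0, 0, -0.65, 0, 0, 0, 0, 0, -0.65, 0, 0, 0])

```text
t: 7.55
tool_pos: [0.6136, -0.2109, 0.1845]
tcp_rot: [0.668, 0.744, 0.001, -0.0]
wrist_force: [-0.4, -0.3, -0.3]
grip_width: 0.0328
```

Call:
play_rows(deltas=[0, 0, -0.65, 0, 0, 0, 0, 0, -0.65, 0, 0, 0, 0, 0, -0.65, 0, 0, 0, 0, 0, -0.65, 0, 0, 0, 0, 0, -0.62, 0, 0, 0])

```text
t: 7.97
tool_pos: [0.6137, -0.2112, 0.3148]
tcp_rot: [0.668, 0.744, 0.002, 0.001]
wrist_force: [0.3, 0.2, -2.2]
grip_width: 0.0332
```

Call:
play_rows(deltas=[0.577, -0.176, 0, 0, 0, 0.02, 0.575, -0.182, 0, 0, 0, 0.02, 0.574, -0.187, 0, 0, 0, 0.02, 0.572, -0.193, 0, 0, 0, 0.02, 0.57, -0.199, 0, 0, 0, 0.02])

```text
t: 8.38
tool_pos: [0.5658, -0.0993, 0.3133]
tcp_rot: [0.687, 0.727, 0.002, 0.001]
wrist_force: [1.5, 0.8, -2.2]
grip_width: 0.0333
```

Call:
play_rows(deltas=[0.568, -0.204, 0, 0, 0, 0.02, 0.566, -0.21, 0, 0, 0, 0.02, 0.564, -0.215, 0, 0, 0, 0.02, 0.562, -0.221, 0, 0, 0, 0.02, 0.559, -0.226, 0, 0, 0, 0.02])

```text
t: 8.8
tool_pos: [0.5185, 0.0117, 0.3134]
tcp_rot: [0.705, 0.709, 0.002, 0.001]
wrist_force: [0.6, 0.8, -1.7]
grip_width: 0.0333
```

Call:
play_rows(deltas=[0.557, -0.232, 0, 0, 0, 0.02, 0.555, -0.237, 0, 0, 0, 0.02, 0.553, -0.243, 0, 0, 0, 0.02, 0.55, -0.248, 0, 0, 0, 0.02, 0.548, -0.253, 0, 0, 0, 0.02])

```text
t: 9.22
tool_pos: [0.4715, 0.1228, 0.3135]
tcp_rot: [0.722, 0.692, 0.002, 0.001]
wrist_force: [0.7, 0.1, -0.9]
grip_width: 0.0331
```

Call:
play_rows(deltas=[0.545, -0.259, 0, 0, 0, 0.02, 0.543, -0.264, 0, 0, 0, 0.02, 0.54, -0.269, 0, 0, 0, 0.02, 0.537, -0.275, 0, 0, 0, 0.02, 0.535, -0.28, 0, 0, 0, 0.02])

```text
t: 9.63
tool_pos: [0.4245, 0.2339, 0.3135]
tcp_rot: [0.739, 0.673, 0.002, 0.0]
wrist_force: [0.3, 0.4, -0.7]
grip_width: 0.0331
```

```bash
python3 - <<'E'
from h import *; from bench import read_state,optics
s=read_state(); r=R.from_quat(s["tcp_rot"]); print(s["tool_pos"],r.as_matrix().round(3),s["grip_width"],s["wrist_force"])
d=optics.get_image("scene"); np.savez("s4.npz",**d); P=cloud(d)
cv2.imwrite("pics/s4.png",cv2.resize(cv2.cvtColor(d["color"],cv2.COLOR_RGB2BGR)[30:230,240:440],None,fx=3,fy=3))
p=s["tool_pos"]
m=(np.hypot(P[...,0]-p[0],P[...,1]-p[1])<.045)&(P[...,2]>.19)&(P[...,2]<p[2]-.015)
print(m.sum()); 
for z0 in np.arange(.19,.30,.015):
    k=m&(P[...,2]>z0)&(P[...,2]<z0+.015); Q=P[k]
    if len(Q): print(round(z0,3),len(Q),Q.mean(0).round(4),np.ptp(Q,0).round(3), rect(Q))
E
```

```text
[0.42448767 0.2338619  0.31353361] [[ 0.093  0.996  0.004]
 [ 0.996 -0.093  0.002]
 [ 0.003  0.004 -1.   ]] 0.03311870895135945 [ 0.32002546  0.43796613 -0.68522028]
380
0.205 1 [0.4141 0.2172 0.2196] [0. 0. 0.] (array([414.1, 217.2]), array([0., 0.]), 0.0)
0.22 59 [0.4315 0.2258 0.2288] [0.036 0.036 0.014] (array([425.2, 232.5]), array([36.1, 34.8]), 86.68)
0.235 68 [0.4316 0.2255 0.2427] [0.038 0.034 0.014] (array([423.5, 231.8]), array([33.7, 36.4]), 84.85)
0.25 72 [0.428  0.2251 0.2575] [0.039 0.033 0.015] (array([425.8, 224.1]), array([45.7, 24.1]), 36.47)
0.265 78 [0.4246 0.2268 0.2723] [0.04  0.034 0.015] (array([423. , 225.1]), array([47.5, 24.9]), 39.75)
0.28 82 [0.4212 0.2269 0.2873] [0.038 0.035 0.014] (array([420.6, 225.2]), array([47.6, 26. ]), 41.53)
0.295 20 [0.4187 0.2267 0.2968] [0.039 0.032 0.003] (array([417. , 225.8]), array([46.1, 22.5]), 39.77)
```

View pics/s4.png

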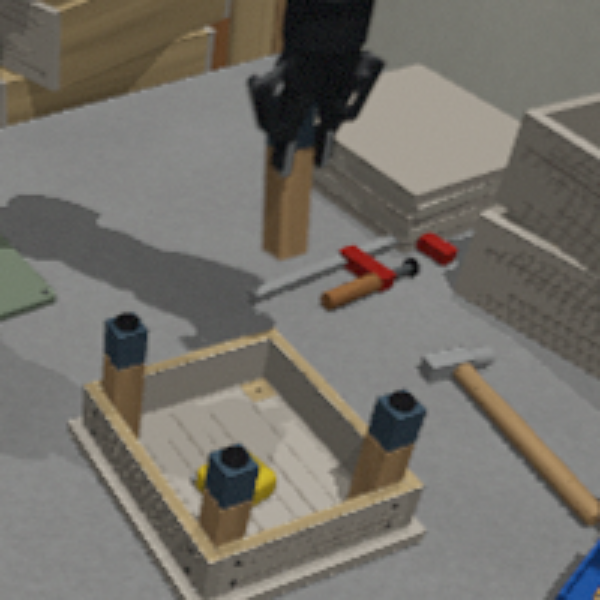

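The leg is held above the corner (bare end at crop (288,250)), but the slices suggest it leans: its x decreases with height. Next I'll fit its two visible faces.

```bash
cat >> h.py <<'E'
def legfit(d,c,zlo,zhi,head=-5.1,rad=.05):
    """two visible faces (+x, -y of heading frame) of an upright leg near c: fit each plane; returns tilt along e and f, centre at z"""
    P=cloud(d).reshape(-1,3); P=P[~np.isnan(P[:,0])]
    Q=P[(np.hypot(P[:,0]-c[0],P[:,1]-c[1])<rad)&(P[:,2]>zlo)&(P[:,2]<zhi)]
    h=np.radians(head); B=np.array([[np.cos(h),np.sin(h),0],[-np.sin(h),np.cos(h),0],[0,0,1]]); q=(Q-[c[0],c[1],0])@B.T
    pl=[np.array([0,0,.017]),np.array([0,0,-.017])] # a*other+b*z+c
    for i in range(40):
        r0=q[:,0]-np.c_[q[:,1],q[:,2],np.ones(len(q))]@pl[0]; r1=q[:,1]-np.c_[q[:,0],q[:,2],np.ones(len(q))]@pl[1]
        a=abs(r0)<abs(r1); tol=.02 if i<5 else .01 if i<15 else .004
        k0=a&(abs(r0)<tol); k1=~a&(abs(r1)<tol)
        pl=[np.linalg.lstsq(np.c_[q[k0][:,1],q[k0][:,2],np.ones(k0.sum())],q[k0][:,0],rcond=None)[0],np.linalg.lstsq(np.c_[q[k1][:,0],q[k1][:,2],np.ones(k1.sum())],q[k1][:,1],rcond=None)[0]]
    print("n",len(q),k0.sum(),k1.sum(),"rms mm",1e3*np.std(r0[k0]),1e3*np.std(r1[k1]))
    print("lean (top toward +e, +f) deg",np.degrees(np.arctan([pl[0][1],pl[1][1]])).round(2),"yaw err deg",np.degrees(np.arctan([-pl[0][0],pl[1][0]])).round(2))
    for z in (zlo,zhi):
        M=np.array([[1,-pl[0][0]],[-pl[1][0],1]]); v=np.linalg.solve(M,[pl[0][1]*z+pl[0][2],pl[1][1]*z+pl[1][2]])  # shared edge
        cc=v+[-.017,.017]; print("centre at z",round(z,3),(np.array(c[:2])+B[:2,:2].T@cc).round(4))
E
python3 - <<'E'
from h import *
d=dict(np.load("s4.npz"))
legfit(d,(.424,.233),.205,.285)
legfit(d,(.424,.233),.205,.27)
d0=dict(np.load("scene0.npz"))
for c in ((.6318,.2165),(.615,.0366),(.4044,.055)): legfit(d0,c,.1,.172)   # reference legs: known upright
E
```

```text
n 306 168 136 rms mm 1.5424814228662598 1.145871401411708
lean (top toward +e, +f) deg [-11.09   0.03] yaw err deg [1.36 1.09]
centre at z 0.205 [0.4287 0.2338]
centre at z 0.285 [0.4131 0.2349]
n 226 126 99 rms mm 1.5205651932951638 1.1773874268986375
lean (top toward +e, +f) deg [-10.73  -0.12] yaw err deg [1.3 1. ]
centre at z 0.205 [0.4285 0.2338]
centre at z 0.27 [0.4162 0.2346]
n 315 150 165 rms mm 0.8854491866518578 1.0146887282971628
lean (top toward +e, +f) deg [ 0.02 -0.28] yaw err deg [ 0.35 -0.34]
centre at z 0.1 [0.6305 0.2185]
centre at z 0.172 [0.6305 0.2181]
n 306 171 135 rms mm 0.9095399660391663 0.7820901111999765
lean (top toward +e, +f) deg [0.02 0.22] yaw err deg [-0.13  0.38]
centre at z 0.1 [0.6138 0.0372]
centre at z 0.172 [0.6138 0.0375]
n 256 160 94 rms mm 1.3204398691986219 0.8002739226653388
lean (top toward +e, +f) deg [-0.4   0.13] yaw err deg [0.03 0.33]
centre at z 0.1 [0.4029 0.0565]
centre at z 0.172 [0.4024 0.0567]
```

```bash
python3 - <<'E'
from h import *
d=dict(np.load("s3.npz"))
for z in ((.07,.11),(.065,.105),(.07,.115)): legfit(d,(.629,-.2095),*z,head=6.1,rad=.04)
E
```

```text
n 174 127 47 rms mm 1.0825904894142024 0.4819553622406671
lean (top toward +e, +f) deg [-9.99  0.06] yaw err deg [1.13 0.9 ]
centre at z 0.07 [ 0.6243 -0.2102]
centre at z 0.11 [ 0.6173 -0.211 ]
n 176 124 52 rms mm 1.0825213126843634 0.45262259206859257
lean (top toward +e, +f) deg [-10.5  -0.1] yaw err deg [1.04 0.67]
centre at z 0.065 [ 0.6254 -0.2101]
centre at z 0.105 [ 0.618 -0.211]
n 190 143 47 rms mm 1.0691236409586071 0.4819553622406671
lean (top toward +e, +f) deg [-9.98  0.06] yaw err deg [1.02 0.9 ]
centre at z 0.07 [ 0.6243 -0.2102]
centre at z 0.115 [ 0.6164 -0.2111]
```

```bash
python3 - <<'E'
from h import *; from bench import read_state
s=read_state(); r=R.from_quat(s["tcp_rot"]); p=np.array(s["tool_pos"]); q=quat_heading(-6.5,11)
G=p-.019*r.apply([0,0,1])+[.020,-.002,-.02]
print(G)
plan(p,r,[(tcp(G,q),q,4)])
E
```

```text
[0.44237298 0.23619817 0.31259624]
wp [0.4388 0.2366 0.2939]
-0.002, 0.102, 0.123, 0.097, -0.001, 0.012
-0.001, 0.108, 0.118, 0.097, -0.001, 0.012
-0.001, 0.114, 0.113, 0.097, -0.001, 0.012
0, 0.119, 0.107, 0.097, -0.001, 0.012
```

Call:
play_rows(deltas=[-0.02, 0.1, 0.12, 0.097, 0, 0.012, -0.02, 0.11, 0.12, 0.097, 0, 0.012, -0.02, 0.115, 0.11, 0.097, 0, 0.012, -0.02, 0.12, 0.11, 0.097, 0, 0.012, 0, 0, 0, 0, 0, 0])

```text
t: 10.1
tool_pos: [0.4424, 0.2269, 0.2923]
tcp_rot: [0.744, 0.661, -0.065, -0.072]
wrist_force: [0.9, -0.3, -2.4]
grip_width: 0.0331
```

Call:
play_rows(deltas=[0, 0, 0, 0, 0, 0, 0, 0, 0, 0, 0, 0])

```text
t: 10.27
tool_pos: [0.4411, 0.2284, 0.2939]
tcp_rot: [0.743, 0.662, -0.063, -0.071]
wrist_force: [-0.7, -0.5, -0.7]
grip_width: 0.0332
```

```bash
cat > look.py <<'E'
from h import *; from bench import read_state,optics
import sys
s=read_state(); print(s["tool_pos"].round(4),R.from_quat(s["tcp_rot"]).as_matrix().round(3).tolist(),s["wrist_force"].round(1),s["t"])
d=optics.get_image("scene"); np.savez("last.npz",**d)
c=(float(sys.argv[1]),float(sys.argv[2])); z0,z1=float(sys.argv[3]),float(sys.argv[4])
P=cloud(d); m=(np.hypot(P[...,0]-c[0],P[...,1]-c[1])<.035)&(P[...,2]>.09)&(P[...,2]<.4)
print("lowest",np.sort(P[m][:,2])[:6].round(4))
legfit(d,c,z0,z1,head=-5.15); legfit(d,c,z0,z1-.015,head=-5.15)
E
python3 look.py .423 .2335 .2 .26
```

```text
[0.4411 0.2284 0.2939] [[0.116, 0.976, -0.187], [0.993, -0.113, 0.022], [0.001, -0.188, -0.982]] [-0.7 -0.5 -0.7] 10.2667
lowest [0.2012 0.2035 0.2038 0.2038 0.2038 0.2044]
n 244 137 107 rms mm 1.1853767066682284 1.131042318264175
lean (top toward +e, +f) deg [-0.06 -0.39] yaw err deg [ 0.32 -0.89]
centre at z 0.2 [0.4237 0.2298]
centre at z 0.26 [0.4236 0.2294]
n 176 99 77 rms mm 1.2449102893906605 1.1925306323822487
lean (top toward +e, +f) deg [-0.27 -0.02] yaw err deg [ 0.38 -1.03]
centre at z 0.2 [0.4238 0.2296]
centre at z 0.245 [0.4236 0.2297]
```

Call:
play_rows(deltas=[0.015, 0.13, 0.68, 0, 0, 0, 0.015, 0.13, 0.68, 0, 0, 0, 0.015, 0.13, 0.68, 0, 0, 0, 0.015, 0.13, 0.68, 0, 0, 0, 0.015, 0.13, 0.68, 0, 0, 0])

```text
t: 10.73
tool_pos: [0.4412, 0.2318, 0.1546]
tcp_rot: [0.743, 0.662, -0.062, -0.071]
wrist_force: [1.0, -0.6, -1.3]
grip_width: 0.033
```

Call:
play_rows(deltas=[0, 0.13, 0.68, 0, 0, 0, 0, 0, 0, 0, 0, 0, 0, 0, 0, 0, 0, 0])

```text
t: 10.98
tool_pos: [0.4411, 0.2316, 0.1278]
tcp_rot: [0.743, 0.662, -0.064, -0.071]
wrist_force: [0.1, 0.0, -1.1]
grip_width: 0.0334
```

```bash
python3 look.py .424 .233 .09 .115
```

```text
[0.4411 0.2316 0.1278] [[0.115, 0.975, -0.189], [0.993, -0.113, 0.022], [-0.0, -0.19, -0.982]] [ 0.1  0.  -1.1] 10.9833
lowest [0.0901 0.0903 0.0905 0.0907 0.0915 0.0925]
n 86 51 35 rms mm 1.4011310501457963 0.9069627315263304
lean (top toward +e, +f) deg [-0.38  1.42] yaw err deg [-0.69 -0.14]
centre at z 0.09 [0.4229 0.2326]
centre at z 0.115 [0.4228 0.2333]
n 35 21 14 rms mm 1.3756132975290476 0.7618720836739411
lean (top toward +e, +f) deg [-2.8  -2.51] yaw err deg [ 2.63 -3.19]
centre at z 0.09 [0.4241 0.232 ]
centre at z 0.1 [0.4236 0.2316]
```

Call:
play_rows(deltas=[0, 0.026, 0.135, 0, 0, 0, 0, 0.026, 0.135, 0, 0, 0, 0, 0, 0, 0, 0, 0])

```text
t: 11.28
tool_pos: [0.4415, 0.2314, 0.1162]
tcp_rot: [0.744, 0.662, -0.063, -0.071]
wrist_force: [-0.5, -0.2, -1.4]
grip_width: 0.0336
```

Call:
play_rows(deltas=[0, 0.01, 0.05, 0, 0, 0, 0, 0, 0, 0, 0, 0])

```text
t: 11.45
tool_pos: [0.4415, 0.2315, 0.1143]
tcp_rot: [0.744, 0.662, -0.063, -0.071]
wrist_force: [-1.4, -0.1, -1.9]
grip_width: 0.0334
```

Call:
play_rows(deltas=[0, 0.005, 0.025, 0, 0, 0, 0, 0, 0, 0, 0, 0])

```text
t: 11.62
tool_pos: [0.4415, 0.2315, 0.1132]
tcp_rot: [0.744, 0.662, -0.063, -0.071]
wrist_force: [-0.9, -0.5, -1.6]
grip_width: 0.0331
```

Call:
play_rows(deltas=[0.08, 0, 0, 0, 0, 0, 0, 0, 0, 0, 0, 0])

```text
t: 11.78
tool_pos: [0.4419, 0.2353, 0.1133]
tcp_rot: [0.743, 0.662, -0.063, -0.071]
wrist_force: [-1.1, 0.1, -1.7]
grip_width: 0.0328
```

Call:
play_rows(deltas=[0.03, 0, 0, 0, 0, 0, 0, 0, 0, 0, 0, 0])

```text
t: 11.95
tool_pos: [0.4419, 0.2357, 0.1132]
tcp_rot: [0.744, 0.662, -0.064, -0.071]
wrist_force: [-0.3, -1.7, -0.1]
grip_width: 0.0335
```

Call:
play_rows(deltas=[0, -0.075, 0.015, 0, 0, 0, 0, 0, 0, 0, 0, 0])

```text
t: 12.12
tool_pos: [0.4396, 0.236, 0.1136]
tcp_rot: [0.744, 0.662, -0.063, -0.071]
wrist_force: [0.5, -2.1, -0.8]
grip_width: 0.033
```

Call:
play_rows(deltas=[0, -0.025, 0.005, 0, 0, 0, 0, 0, 0, 0, 0, 0])

```text
t: 12.28
tool_pos: [0.4388, 0.2362, 0.1136]
tcp_rot: [0.744, 0.662, -0.062, -0.071]
wrist_force: [4.7, -3.5, 7.2]
grip_width: 0.0329
```

```bash
python3 look.py .420 .237 .088 .107; python3 - <<'E'
from h import *
d=dict(np.load("last.npz")); cv2.imwrite("pics/s5.png",cv2.resize(cv2.cvtColor(d["color"],cv2.COLOR_RGB2BGR)[90:220,260:390],None,fx=4.5,fy=4.5,interpolation=cv2.INTER_CUBIC))
E
```

```text
[0.4388 0.2362 0.1136] [[0.116, 0.976, -0.186], [0.993, -0.114, 0.022], [0.001, -0.188, -0.982]] [ 4.7 -3.5  7.2] 12.2833
lowest [0.0901 0.0904 0.0905 0.0909 0.091  0.0914]
n 57 31 26 rms mm 1.3605293087495953 0.88935896391379
lean (top toward +e, +f) deg [-3.34 -0.04] yaw err deg [-3.23 -2.11]
centre at z 0.088 [0.4212 0.2367]
centre at z 0.107 [0.4201 0.2368]
n 14 8 6 rms mm 1.2490962945832633 0.7768869129969096
lean (top toward +e, +f) deg [-49.4   30.87] yaw err deg [5.7  2.22]
centre at z 0.088 [0.4272 0.2368]
centre at z 0.092 [0.4225 0.2394]
```

View pics/s5.png

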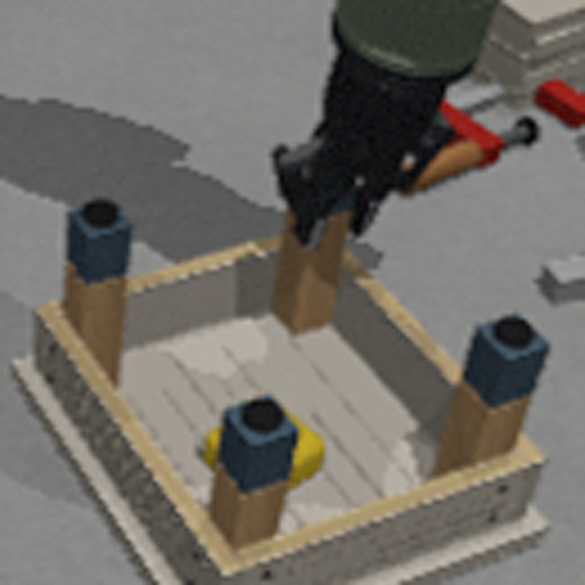

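The leg stands in the corner at crop (305,270), with its bottom at about (303,330), near the panel. Both faces are visible below the apron tops, so I'll refit over the full height.

```bash
sed -i 's/>.09)/>.015)/; s/<.035)/<.027)/' look.py; python3 - <<'E'
from h import *
d=dict(np.load("last.npz"))
for c in ((.42,.237),(.421,.236)):
    legfit(d,c,.03,.105,head=-5.15,rad=.028); legfit(d,c,.03,.09,head=-5.15,rad=.028)
P=cloud(d); m=(np.hypot(P[...,0]-.42,P[...,1]-.237)<.027); Q=P[m]; print(np.sort(Q[:,2])[:40].round(3))
E
```

```text
n 275 146 125 rms mm 1.4001109605688415 1.4047924097581823
lean (top toward +e, +f) deg [-1.05  0.54] yaw err deg [-1.06 -0.58]
centre at z 0.03 [0.4226 0.2366]
centre at z 0.105 [0.4213 0.2375]
n 225 118 103 rms mm 1.402349226864586 1.512229196294243
lean (top toward +e, +f) deg [-1.26  0.45] yaw err deg [-1.12 -0.61]
centre at z 0.03 [0.4227 0.2366]
centre at z 0.09 [0.4214 0.2372]
n 275 148 124 rms mm 1.3926716386440652 1.380289884379057
lean (top toward +e, +f) deg [-1.08  0.34] yaw err deg [-1.19 -1.19]
centre at z 0.03 [0.4225 0.2365]
centre at z 0.105 [0.4212 0.2371]
n 225 118 104 rms mm 1.4023492268645859 1.4775848395117617
lean (top toward +e, +f) deg [-1.26  0.32] yaw err deg [-1.12 -1.  ]
centre at z 0.03 [0.4226 0.2366]
centre at z 0.09 [0.4214 0.237 ]
[0.018 0.019 0.02  0.02  0.02  0.02  0.02  0.02  0.02  0.02  0.02  0.02
 0.02  0.02  0.021 0.021 0.021 0.021 0.022 0.022 0.022 0.022 0.022 0.022
 0.022 0.022 0.022 0.022 0.022 0.023 0.023 0.023 0.023 0.023 0.023 0.023
 0.023 0.024 0.024 0.024]
```

Call:
play_rows(deltas=[0, -0.01, -0.04, 0, 0, 0, 0, 0, 0, 0.045, 0, -0.03, 0, 0, 0, 0, 0, 0])

```text
t: 12.58
tool_pos: [0.4379, 0.2362, 0.1148]
tcp_rot: [0.738, 0.667, -0.071, -0.081]
wrist_force: [0.5, 0.5, -1.3]
grip_width: 0.0333
```

Call:
play_rows(deltas=[0, 0.01, 0.06, 0, 0, 0, 0, 0, 0, 0, 0, 0])

```text
t: 12.75
tool_pos: [0.4377, 0.2365, 0.1128]
tcp_rot: [0.738, 0.666, -0.07, -0.08]
wrist_force: [0.2, -1.8, 11.0]
grip_width: 0.0332
```

```bash
sed -i 's/z1,head/z1,rad=.028,head/; s/-.015,head/-.015,rad=.028,head/' look.py; python3 look.py .42 .237 .03 .105
```

```text
[0.4377 0.2365 0.1128] [[0.102, 0.972, -0.21], [0.995, -0.099, 0.025], [0.003, -0.211, -0.977]] [ 0.2 -1.8 11. ] 12.75
lowest [0.0174 0.0176 0.018  0.0185 0.0188 0.0188]
n 267 137 121 rms mm 1.4028711269993013 1.3389129362670762
lean (top toward +e, +f) deg [ 0.21 -0.07] yaw err deg [-1.19  2.09]
centre at z 0.03 [0.4192 0.2382]
centre at z 0.105 [0.4195 0.2381]
n 220 115 98 rms mm 1.453855312403141 1.3844930568024671
lean (top toward +e, +f) deg [-0.15 -0.59] yaw err deg [-1.39  2.28]
centre at z 0.03 [0.4193 0.2384]
centre at z 0.09 [0.4191 0.2378]
```

The leg fits as upright (≤0.3°), and its centre is within 1 mm of the corner at both heights. The 11 N upward force shows it standing on the panel. Easing the preload and releasing.

Call:
play_rows(deltas=[0, -0.005, -0.025, 0, 0, 0, 0, 0, 0, 0, 0, 0])

```text
t: 12.97
tool_pos: [0.4375, 0.2364, 0.1134]
tcp_rot: [0.738, 0.667, -0.07, -0.08]
wrist_force: [-0.2, -0.6, -1.1]
grip_width: 0.0331
```

Call:
play_rows(deltas=[0, 0, 0, 0, 0, 0, 0, 0, 0, 0, 0, 0, 0, 0, 0, 0, 0, 0, 0, 0, 0, 0, 0, 0, 0, 0, 0, 0, 0, 0], grip=0.9)

```text
t: 13.38
tool_pos: [0.4377, 0.2364, 0.1134]
tcp_rot: [0.738, 0.667, -0.07, -0.08]
wrist_force: [0.2, 0.0, 0.0]
grip_width: 0.0769
```

```bash
python3 look.py .42 .237 .03 .105; python3 - <<'E'
from h import *; from bench import read_state
s=read_state(); r=R.from_quat(s["tcp_rot"]); print(s["grip_width"]); p=np.array(s["tool_pos"])
plan(p,r,[(p+r.apply([0,0,-.02]),r,2),(p+r.apply([0,0,-.02])+[.01,0,.12],r,5)])
E
```

```text
[0.4377 0.2364 0.1134] [[0.101, 0.972, -0.211], [0.995, -0.098, 0.025], [0.003, -0.212, -0.977]] [0.2 0.  0. ] 13.3833
lowest [0.0168 0.0187 0.0188 0.019  0.0192 0.0193]
n 259 146 107 rms mm 1.5417888432725648 1.369908369428576
lean (top toward +e, +f) deg [-0.28 -0.47] yaw err deg [-0.07  1.13]
centre at z 0.03 [0.4196 0.238 ]
centre at z 0.105 [0.4192 0.2374]
n 220 120 94 rms mm 1.5908808162062822 1.420657221372582
lean (top toward +e, +f) deg [-0.2  -0.76] yaw err deg [-0.31  1.1 ]
centre at z 0.03 [0.4195 0.2381]
centre at z 0.09 [0.4192 0.2374]
0.07725946616453373
wp [0.4419 0.2358 0.1329]
0, 0, -0.25, 0, 0, 0
0, 0, -0.25, 0, 0, 0
wp [0.4519 0.2358 0.2529]
0.007, -0.079, -0.597, 0, 0, 0
0.007, -0.079, -0.597, 0, 0, 0
0.007, -0.079, -0.597, 0, 0, 0
0.007, -0.079, -0.597, 0, 0, 0
0.007, -0.079, -0.597, 0, 0, 0
```

Call:
play_rows(deltas=[0, 0, -0.25, 0, 0, 0, 0, 0, -0.25, 0, 0, 0, 0, 0, -0.5, 0, 0, 0, 0, 0, -0.5, 0, 0, 0])

```text
t: 13.77
tool_pos: [0.4502, 0.2348, 0.1726]
tcp_rot: [0.738, 0.667, -0.071, -0.08]
wrist_force: [-0.3, 0.1, 0.0]
grip_width: 0.0765
```

Call:
play_rows(deltas=[0, 0, -0.6, 0, 0, 0, 0, 0, -0.6, 0, 0, 0, 0, 0, -0.6, 0, 0, 0, 0, 0, -0.6, 0, 0, 0, 0, 0, -0.6, 0, 0, 0])

```text
t: 14.18
tool_pos: [0.4757, 0.2318, 0.2906]
tcp_rot: [0.738, 0.667, -0.07, -0.08]
wrist_force: [0.3, 0.6, -1.0]
grip_width: 0.0768
```

Call:
play_rows(deltas=[0, 0, 0, 0, 0, 0, 0, 0, 0, 0, 0, 0, 0, 0, 0, 0, 0, 0, 0, 0, 0, 0, 0, 0, 0, 0, 0, 0, 0, 0])

```text
t: 14.6
tool_pos: [0.4753, 0.2319, 0.2887]
tcp_rot: [0.738, 0.667, -0.071, -0.08]
wrist_force: [-0.5, 0.3, 0.4]
grip_width: 0.0767
```

```bash
python3 look.py .42 .237 .03 .17; python3 - <<'E'
from h import *
d=dict(np.load("last.npz")); cv2.imwrite("pics/s6.png",cv2.cvtColor(d["color"],cv2.COLOR_RGB2BGR))
E
```

```text
[0.4753 0.2319 0.2887] [[0.101, 0.972, -0.212], [0.995, -0.098, 0.024], [0.002, -0.213, -0.977]] [-0.5  0.3  0.4] 14.6
lowest [0.0176 0.019  0.0191 0.0192 0.0193 0.0194]
n 504 268 230 rms mm 1.5043655909720415 1.3162311769348771
lean (top toward +e, +f) deg [-0.17  0.24] yaw err deg [-0.4   0.95]
centre at z 0.03 [0.4197 0.2374]
centre at z 0.17 [0.4193 0.2381]
n 448 237 204 rms mm 1.5068998764767652 1.3633861635141677
lean (top toward +e, +f) deg [-0.06  0.31] yaw err deg [-0.35  1.  ]
centre at z 0.03 [0.4196 0.2374]
centre at z 0.155 [0.4196 0.2381]
```

View pics/s6.png

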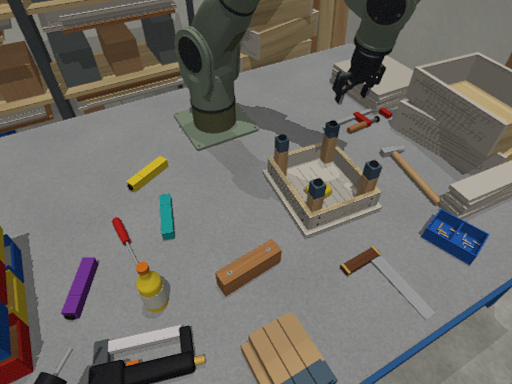

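The fourth leg stands foot-up in its corner at (330,140). The gripper is clear, and the bystanders haven't moved.

```bash
python3 -c "
from bench import hand_in; print(hand_in())"
```

```text
the job is handed in; nothing more can be done
None
```

The leg stands released in the empty corner of the footstool, foot up, and I handed the job in at about 14.6 s of the 58 s allowed. `hand_in()` gives no verdict.

**What I did:**
- **Pick-up:** I gripped the leg near its painted foot and pitched it about 35° bare-end-down.
- **Swing:** I pushed the bare end into the front of the stop and followed an arc until the leg swung upright.
- **Setting down:** I took out the remaining lean with the tool and slid the leg against both aprons. After that I set it on the panel, released it and backed away.

**Last checks (camera fit after backing off):**

| Check | Measured | Limit |
|---|---|---|
| Lean | about 0.3° | 3° |
| Square to the aprons | within about 1° | 4° |
| Bare end from its place | about 0.3 mm in the same camera's frame (calibration good to about 2 mm) | 4 mm |

- **Panel contact:** while held, the leg pressed on the panel with 11 N.
- **Robot:** the wrist force was near zero at the end, and the gripper was clear of everything.
- **Bystanders:** the glue, screwdriver, hammer and tape look unmoved in the final picture; I compared by eye and did not measure them.

**Where it was off:**
- **First contact:** the first push on the stop peaked near 50 N on the wrist (limit 120 N), and the leg slipped in the fingers, ending about 20 mm off the grip centre.
- **Upright at the stop:** the leg still leaned about 10–11° there, which is inside the 15° limit.
- **First corner push:** this left about 1° of lean and a 3 mm gap at the bottom, which I corrected before letting go.
- **Disagreement:** the top and scene cameras placed the corner up to about 3 mm apart, so I worked in the scene camera's frame.

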